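# Set out the specimen jars in reverse order for the pupils opposite

## Robot

A 6-joint arm with a two-finger parallel gripper is mounted at the origin on a cart in front of the work surface, level with it; the furniture and walls round the work are solid. World frame = base frame: x ahead of the robot, y to its left, z up, the work surface at z = 0. Lengths are in m, angles in rad, forces in N, time in s.
With the tool pointing down it reaches from about 0.275 to 0.875 m from the base axis. Payload 12.5 kg.
Tool frame: the origin (TCP) lies at the very end of the fingers, on their centre line; the grasp point (between the pads) lies 19 mm behind it; z points along the fingers, y is the line along which they close (so a half turn about z gives the same grasp; the last joint's range is limited). The gripper opens to 85 mm and grips with 20 to 120 N. Pads are 22 mm wide; open, the fingers measure 114 mm over their backs; the gripper's body (76 mm by 85 mm) begins 54 mm behind the grasp point. The pads swing forward as they close: fully open they stand 13 mm farther back than shut.
Start: joints at [1.224, 0.351, 1.652, -0, 1.139, -0.085], TCP at [0.142, 0.531, 0.231] pointing down, gripper open.
Joint ranges: [-2.75, 2.75], [-0.79, 2.1], [0.01, 2.65], [-1.57, 4.71], [0.07, 3.14], [-2.87, 2.87]. Speed limits (rad/s): [2.22, 2.22, 2.79, 3.14, 3.14, 3.14].

## Interface

Orientations are given as a 3x3 rotation matrix whose columns are the frame's x, y, z axes.
In Python, from bench import manip gives the robot as it stands. Calls block until the motion is done:
- manip.move_ptp(position, orientation): joint-space move of the TCP to a pose.
- manip.move_l(position, attitude=None, max_speed=0.15): straight line of the TCP; attitude=None keeps the orientation; max_speed is the mean speed in m/s.
- manip.move_j(angles): joint-space move.
- manip.set_gripper(opening, effort=None): opening from 0.0 (shut) to 1.0 (fully open); effort is the grip in N (None keeps the last); returns when the fingers have stopped.
- manip.dwell(seconds).
- manip.inverse_kinematics(position, orientation): joint angles nearest the present ones, or None.
- manip.grab_frame(name): name is "scene" or "top" or "wrist"; returns (picture, depth): 384x512x3 uint8, red, green, blue; 384x512 float32, m along the optical axis (not along the pixel's ray), 0 where there is no reading.
- manip.get_calibration(name): a dict with "camera_matrix" (3x3 intrinsics, pixels), "k1" (the pictures are not rectified: a ray, as slopes to the right and down, at radius r is drawn at 1 + k1 r^2 times it, then the intrinsics apply), "R" (3x3) and "t" (3): a world point X has camera coordinates R X + t. Camera axes: x right, y down, z forward; pixel columns grow to the right and rows downward; lengths in m; the calibration is good to about 2 mm. A picture is of the moment at which its call begins: read the wrist's pose just before it. get_calibration takes no time and is no camera call; for the wrist camera it gives the pose at the moment of the call.
A pose or a line that the arm cannot do raises manip.Unreachable and nothing moves.
- manip.sign_off(): hands the job in; it is judged then, once.
Trained networks look in the newest picture that a camera, given by its name, has taken for a name from the list of things; names that differ only in an ending like _2 or _b are one class to them, and where a whole thing is asked for, a point or a joint stands for the part that bears it (a point fixed in the world has none). Each returns a list of dicts, best first, with "confidence" (0 to 1); they miss things now and then, are a little off and sometimes report something else, mostly with a low value. They report only what shows in the picture. A call takes as long as a camera call. They do not tell look-alikes from the thing itself.
- manip.look_for(camera, name): "at" ([x, y, z] in m, in world coordinates, good to about 4 mm: the middle of the surface that is visible of it).
Readings, each from a call of its own:
- manip.current_time(): time.
- manip.current_qpos(): joint angles.
- manip.current_joint_vel(): joint speeds.
- manip.current_joint_torque(): joint torques, N m.
- manip.current_ee_pos(): TCP position.
- manip.current_tcp_rot(): TCP orientation.
- manip.current_force(): force on the tool from outside, world axes, zero at the start.
- manip.current_ft_torque(): the same for the moment, N m.
- manip.current_grip_width(): opening from 0.0 (shut) to 1.0 (fully open).
- manip.current_grip_force(): force on a finger pad.
Only numpy, scipy, OpenCV 4.12 (cv2) and the standard library are available. Lean on these libraries where they do the work, as an engineer would, in place of code of your own. Each camera call takes 0.05 s, during which the arm holds its last target. There are 200 camera calls.

## Task

Move the four specimen jars from the dark metal storage rack into the wooden display tray in reverse order, so that pupils across the table read the row the right way round: seen from the robot's side, the jar that stands leftmost in the rack goes into the tray's rightmost compartment, the second from the left into the second from the right, and so on. Keep every jar upright all the while, and leave one jar standing flat in each compartment.

Things in the scene. Friction and masses are not known exactly. Their poses are not given: they have to be found in the camera images.
- jar_red: small closed specimen jar with a red screw lid, upright, loose, body about 41 mm and lid (top 14 mm) 44 mm in diameter, 64 mm high, about 70 g; origin at the centre of its underside, z up. At the start it stands in the holder of its own colour, its underside 10 mm above the table. Grip it round the upper body or lid, at about 45 mm above its underside
- jar_blue: small closed specimen jar with a blue screw lid, upright, loose, body about 41 mm and lid (top 14 mm) 44 mm in diameter, 64 mm high, about 70 g; origin at the centre of its underside, z up. At the start it stands in the holder of its own colour, its underside 10 mm above the table. Grip it round the upper body or lid, at about 45 mm above its underside
- jar_white: small closed specimen jar with a white screw lid, upright, loose, body about 41 mm and lid (top 14 mm) 44 mm in diameter, 64 mm high, about 70 g; origin at the centre of its underside, z up. At the start it stands in the holder of its own colour, its underside 10 mm above the table. Grip it round the upper body or lid, at about 45 mm above its underside
- jar_yellow: small closed specimen jar with a yellow screw lid, upright, loose, body about 41 mm and lid (top 14 mm) 44 mm in diameter, 64 mm high, about 70 g; origin at the centre of its underside, z up. At the start it stands in the holder of its own colour, its underside 10 mm above the table. Grip it round the upper body or lid, at about 45 mm above its underside
- holder_red: shallow square red plastic cup, 66 mm wide outside, 58 mm inside, rim 20 mm above the table, fixed in one of the four places of the storage rack; at the start the red-lidded jar stands in it, so it still shows that jar's original place once the jar is gone. Origin at the centre of its underside, 6 mm above the table; same yaw as the rack
- holder_blue: shallow square blue plastic cup, 66 mm wide outside, 58 mm inside, rim 20 mm above the table, fixed in one of the four places of the storage rack; at the start the blue-lidded jar stands in it, so it still shows that jar's original place once the jar is gone. Origin at the centre of its underside, 6 mm above the table; same yaw as the rack
- holder_white: shallow square white plastic cup, 66 mm wide outside, 58 mm inside, rim 20 mm above the table, fixed in one of the four places of the storage rack; at the start the white-lidded jar stands in it, so it still shows that jar's original place once the jar is gone. Origin at the centre of its underside, 6 mm above the table; same yaw as the rack
- holder_yellow: shallow square yellow plastic cup, 66 mm wide outside, 58 mm inside, rim 20 mm above the table, fixed in one of the four places of the storage rack; at the start the yellow-lidded jar stands in it, so it still shows that jar's original place once the jar is gone. Origin at the centre of its underside, 6 mm above the table; same yaw as the rack
- storage_rack: dark metal rack (fixed, 74 mm by 300 mm) that carries the four coloured holders in a row along its y axis, centres at y = +108, +36, -36 and -108 mm in its frame. Origin at the centre of its underside on the table; x points away from the robot and y to the robot's left, turned by at most 0.15 rad. It may be the nearer or the farther of the two racks
- display_tray: fixed wooden tray, 78 by 297 mm, four open compartments along its y axis, centres at y = +108, +36, -36, -108 mm in its frame, each 66 mm square inside, floor 6 mm, outer walls 18 mm and dividers 15 mm above the table, walls 6 mm thick. Origin: centre of its underside on the table; x away from the robot, y to the robot's left, turned by at most 0.15 rad
Not all that is in view belongs to the job. What is shaped like the jar_yellow but green is not meant.

How it is judged:
By the outcome, as a careful person would: the job done as asked, in the order asked, and still so for the second after the job is handed in, with the robot touching nothing.
It also fails if it takes over 96 s, if anything falls off the work surface, if the arm or the gripper's body presses on something with over 40 N, if the wrist force passes 120 N, or if a joint passes its speed limit or range.

## Working session

There is one attempt and no reset: what is moved stays moved. The work goes in short steps, each a Python script; the robot and the scene stay as the last script left them, time stands still between calls to the robot, and variables do not carry over. Pictures are saved under pics/ and viewed, at most 14 in all, crops included, and the job is handed in when it is done.

```bash
mkdir -p pics; python3 - <<'E'
from bench import manip
import cv2
for c in("top","scene"):
    p,d=manip.grab_frame(c); cv2.imwrite(f"pics/{c}0.png",p[:,:,::-1])
    for n in ["jar_red","jar_blue","jar_white","jar_yellow","holder_red","holder_blue","holder_white","holder_yellow","storage_rack","display_tray"]:
        print(c,n,[(([round(float(v),3) for v in r["at"]]),round(r["confidence"],2)) for r in manip.look_for(c,n)][:3])
print(manip.current_time())
E
```

```text
top jar_red [([0.65, -0.084, 0.074], 0.56)]
top jar_blue [([0.642, -0.224, 0.073], 0.58), ([0.645, -0.159, 0.076], 0.2)]
top jar_white [([0.652, -0.023, 0.07], 0.87)]
top jar_yellow [([0.643, -0.159, 0.076], 0.97), ([0.743, -0.093, 0.063], 0.83)]
top holder_red [([0.635, -0.087, 0.011], 0.74)]
top holder_blue [([0.635, -0.223, 0.009], 0.83)]
top holder_white [([0.642, -0.004, 0.011], 0.88)]
top holder_yellow [([0.638, -0.146, 0.012], 0.92)]
top storage_rack [([0.624, -0.122, 0.005], 0.65)]
top display_tray [([0.473, -0.03, 0.006], 0.69), ([0.641, -0.146, 0.011], 0.37)]
scene jar_red [([0.645, -0.097, 0.063], 0.75)]
scene jar_blue [([0.638, -0.235, 0.068], 0.91)]
scene jar_white [([0.65, -0.027, 0.056], 0.64)]
scene jar_yellow [([0.738, -0.094, 0.047], 0.92), ([0.635, -0.164, 0.065], 0.61)]
scene holder_red [([0.636, -0.103, 0.012], 0.61)]
scene holder_blue [([0.634, -0.243, 0.016], 0.68)]
scene holder_white [([0.636, -0.018, 0.012], 0.7)]
scene holder_yellow [([0.633, -0.169, 0.01], 0.95)]
scene storage_rack [([0.619, -0.182, 0.01], 0.91)]
scene display_tray [([0.472, -0.057, 0.004], 0.94)]
1.1
```

View pics/top0.png

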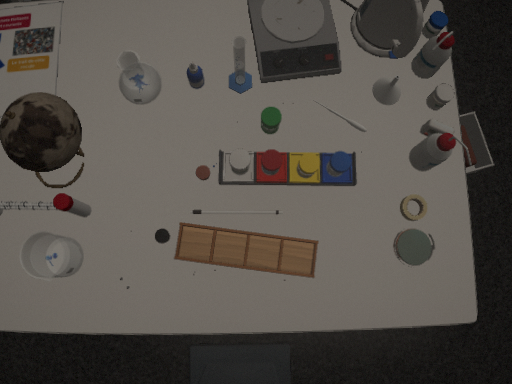

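View pics/scene0.png

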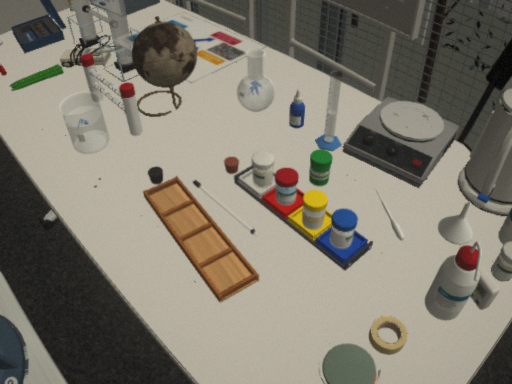

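The top view shows the dark rack with the jars, left to right: white (239,160), red (271,160), yellow (308,165) and blue (340,162). The wooden tray is nearer the robot at about (247,250). There are two yellow-jar candidates: the yellow one in the yellow holder at (308,165), and the green look-alike loose on the table at (271,118). The one at (308,165) fits because of its lid colour and holder. I'll confirm it in a crop while measuring.

```bash
cat >h.py <<'E'
from bench import manip
import numpy as np, cv2
def cloud(c):
    p,d=manip.grab_frame(c); k=manip.get_calibration(c); K=np.array(k["camera_matrix"])
    h,w=d.shape; u,v=np.meshgrid(np.arange(w,dtype=np.float64),np.arange(h,dtype=np.float64))
    # cv2 distortion model with only k1 equals the given one
    n=cv2.undistortPoints(np.stack([u,v],-1).reshape(-1,1,2),K,np.array([k["k1"],0,0,0.])).reshape(h,w,2)
    X=(np.dstack([n,np.ones((h,w))])*d[...,None]-np.array(k["t"]))@np.array(k["R"])
    X[d==0]=np.nan
    return p,X
E
python3 - <<'E'
from h import *
p,X=cloud("top"); z=X[...,2]
cv2.imwrite("pics/crop.png",cv2.resize(p[90:290,150:370],None,fx=3.6,fy=3,interpolation=2)[:,:,::-1])
for n,x,y in [("white",.65,-.02),("red",.65,-.085),("yellow",.643,-.159),("blue",.642,-.224),("green",.743,-.093)]:
    m=(np.hypot(X[...,0]-x,X[...,1]-y)<.035)&(z>.058)
    q=X[m]; (c,r)=cv2.minEnclosingCircle(q[:,:2].astype(np.float32))
    print(n,m.sum(),q.mean(0).round(4),np.round(c,4),round(r,4),"z",np.percentile(q[:,2],[5,50,95]).round(4))
hsv=cv2.cvtColor(p,cv2.COLOR_RGB2HSV)
m=(hsv[...,0]>5)&(hsv[...,0]<20)&(hsv[...,1]>80)&(abs(X[...,0]-.46)<.09)&(abs(X[...,1]+.03)<.2)
n,l,s,_=cv2.connectedComponentsWithStats(m.astype(np.uint8)); m=l==1+s[1:,4].argmax()
print("tray",cv2.minAreaRect(X[m][:,:2].astype(np.float32)),X[m].mean(0).round(4),np.percentile(z[m],[5,50,95]))
mk=(z>.003)&(z<.03)&(abs(X[...,0]-.635)<.06)&(abs(X[...,1]+.12)<.19)
n,l,s,_=cv2.connectedComponentsWithStats(mk.astype(np.uint8)); mk=l==1+s[1:,4].argmax()
print("rack",cv2.minAreaRect(X[mk][:,:2].astype(np.float32)),X[mk].mean(0))
print(manip.current_tcp_rot().round(3), manip.current_ee_pos())
E
```

```text
white 379 [ 0.6548 -0.0189  0.0728] [ 0.656  -0.0186] 0.0224 z [0.0685 0.0731 0.0756]
red 378 [ 0.6533 -0.0844  0.0727] [ 0.6546 -0.0848] 0.0223 z [0.0698 0.073  0.0757]
yellow 365 [ 0.6464 -0.1614  0.073 ] [ 0.6475 -0.162 ] 0.022 z [0.0695 0.0734 0.0754]
blue 363 [ 0.6489 -0.2256  0.0727] [ 0.6503 -0.2259] 0.0224 z [0.0667 0.0732 0.0757]
green 309 [ 0.7507 -0.0863  0.0632] [ 0.7507 -0.0864] 0.0219 z [0.0607 0.0633 0.0658]
tray ((0.47438836097717285, -0.02982102334499359), (0.2999417781829834, 0.07798212021589279), 81.3791732788086) [ 0.4745 -0.0306  0.0079] [0.00275897 0.00604136 0.01798973]
rack ((0.6510614156723022, -0.12306369841098785), (0.30210593342781067, 0.074654720723629), 88.6711196899414) [ 0.64268712 -0.11716908  0.01240581]
[[-0.966  0.259 -0.   ]
 [ 0.259  0.966  0.   ]
 [ 0.     0.    -1.   ]] [0.14231882 0.53124835 0.23129555]
```

View pics/crop.png

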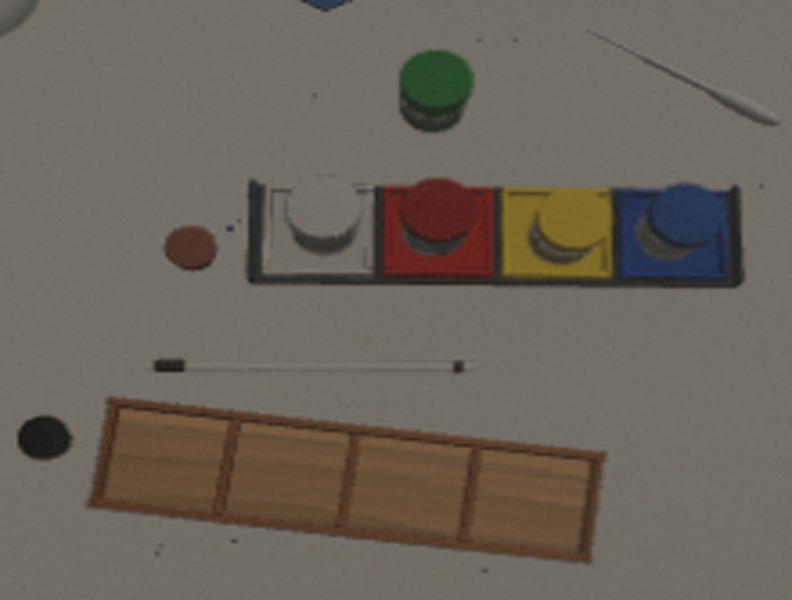

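The crop confirms it: the yellow-lidded jar stands in the yellow holder, and the green one stands loose behind the rack and isn't part of the job. The order from the left is white, red, yellow, blue. I'll start with white, which goes to the tray's rightmost compartment.

```bash
cat >>h.py <<'E'
def R(yaw):
    c,s=np.cos(yaw),np.sin(yaw)   # tool y along (c,s), z down
    return np.array([[-s,c,0],[c,s,0],[0,0,-1.]])
TC=np.array([.4744,-.0300]); TY=-.150; RY=-.023
JAR=dict(white=(.6555,-.0188),red=(.6543,-.0848),yellow=(.6472,-.162),blue=(.650,-.2258))
SLOT=dict(white=-.108,red=-.036,yellow=.036,blue=.108)
def slot(n): return TC+SLOT[n]*np.array([-np.sin(TY),np.cos(TY)])
def pick(n):
    j=JAR[n]; manip.set_gripper(1.0)
    manip.move_ptp([*j,.15],R(RY)); manip.move_l([*j,.036],max_speed=.12)
    manip.set_gripper(0.,40)
    w,f=manip.current_grip_width(),manip.current_grip_force()
    manip.move_l([*j,.15],max_speed=.12)
    print(n,"grip",round(w,3),round(f,1),"lifted",round(manip.current_grip_width(),3),round(manip.current_time(),1),manip.current_force().round(1))
def place(n):
    s=slot(n)
    manip.move_ptp([*s,.15],R(TY)); manip.move_l([*s,.045],max_speed=.12)
    manip.move_l([*s,.033],max_speed=.04)
    print("force",manip.current_force().round(1)); manip.set_gripper(1.0)
    manip.move_l([*s,.15],max_speed=.15); print("placed",round(manip.current_time(),1))
E
python3 - <<'E'
from h import *
manip.move_ptp([.42,.05,.30],R(0.)); print(manip.current_qpos().round(2),manip.current_time())
pick("white")
p,_=manip.grab_frame("wrist"); cv2.imwrite("pics/w1.png",p[:,:,::-1])
E
```

```text
[0.01 0.04 1.86 0.   1.24 0.01] 3.1667
white grip 0.503 40.1 lifted 0.498 7.2 [ 0.8  0.3 -1. ]
```

View pics/w1.png

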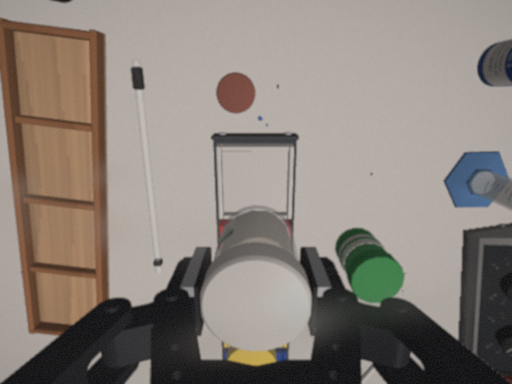

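White is held upright between the pads (lid at about (257,295)), and its holder is empty at (255,180). Next I'll place it and check.

```bash
python3 - <<'E'
from h import *
place("white"); pick("red"); 
p,_=manip.grab_frame("scene"); cv2.imwrite("pics/s1.png",cv2.resize(p[130:330,100:400],None,fx=2.5,fy=2.5)[:,:,::-1])
E
```

```text
force [-0.3  0.3  0.1]
placed 11.0
red grip 0.503 40.1 lifted 0.501 14.7 [ 0.1 -0.9 -0.4]
```

View pics/s1.png

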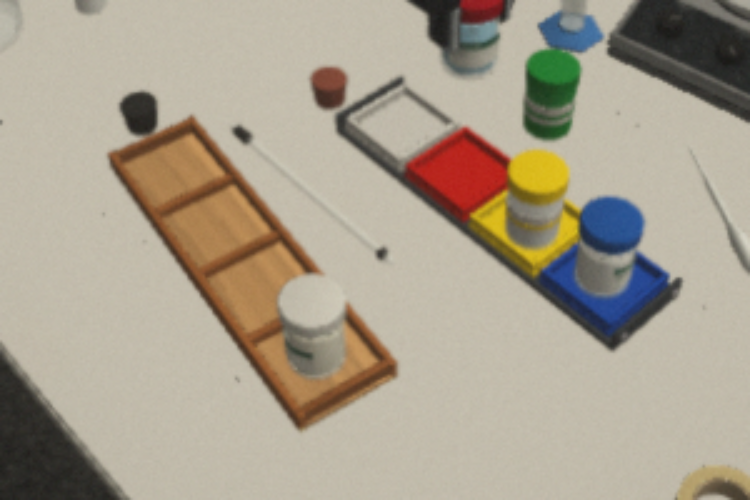

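White stands upright in the rightmost compartment, its base near (317,360) in the crop. Red is held at (475,35). I'll carry on with the rest.

```bash
python3 - <<'E'
from h import *
place("red")
for n in("yellow","blue"):
    pick(n)
    if manip.current_grip_width()<.4: print("lost"); break
    place(n)
manip.move_ptp([.35,.25,.30],R(.6))
p,X=cloud("top"); cv2.imwrite("pics/t2.png",cv2.resize(p[150:300,150:370],None,fx=3,fy=3)[:,:,::-1])
for n in SLOT:
    s=slot(n); m=(np.hypot(X[...,0]-s[0],X[...,1]-s[1])<.034)&(X[...,2]>.055); q=X[m]
    c,r=cv2.minEnclosingCircle(q[:,:2].astype(np.float32)); print(n,(np.array(c)-s).round(4),round(r,4),np.median(q[:,2]).round(4),np.percentile(q[:,2],[5,95]).round(4))
p,_=manip.grab_frame("scene"); cv2.imwrite("pics/s2.png",cv2.resize(p[130:330,100:400],None,fx=2.5,fy=2.5)[:,:,::-1])
print(manip.current_time())
E
```

```text
force [-0.1  0.4 -1.3]
placed 18.5
yellow grip 0.503 40.1 lifted 0.498 22.2 [-0.   0.4 -0.8]
force [-0.4 -0.6 -0.1]
placed 26.0
blue grip 0.503 40.2 lifted 0.504 30.0 [ 0.   0.5 -0.6]
force [-0.4 -0.3 -0.9]
placed 34.2
white [ 0.0002 -0.0004] 0.0223 0.0693 [0.0662 0.0716]
red [-0.0003  0.0004] 0.0221 0.0693 [0.0667 0.0716]
yellow [-0.      0.0001] 0.0221 0.0693 [0.0666 0.0714]
blue [-0.001  -0.0012] 0.0224 0.0689 [0.066  0.0712]
35.375
```

View pics/t2.png

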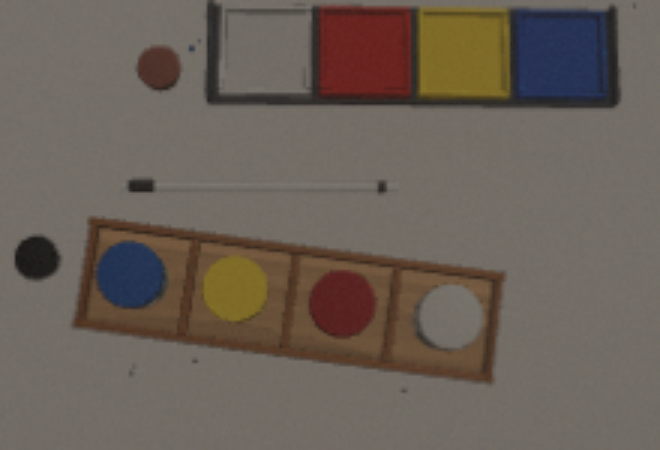

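View pics/s2.png

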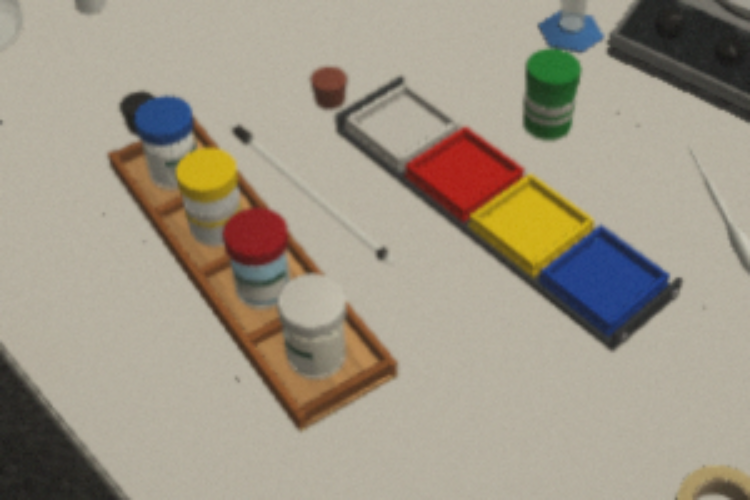

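All four jars stand upright in the middle of their compartments. From the left they read blue (131,274), yellow (235,288), red (342,303), white (450,317), the mirror of the holders, and the arm is clear.

```bash
python3 -c "
from bench import manip
print(manip.sign_off())"
```

```text
the job is handed in; nothing more can be done
None
```

The four jars stand upright in the display tray in reverse order (blue, yellow, red, white from the robot's left), each within about 2 mm of its compartment's centre, and the job was handed in at about 35 s.

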